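Gauge the electrode gap of a parallel-plate cell

TASK

Slide the electrode carriage fully home against its stop collars, then take the taper gauge out of its wooden block and lower it, thin end first, upright and squarely into the gap near the middle of the two plates until it drags snugly on both of them, without forcing the carriage back off its stop. Finish holding the gauge in the gripper at that depth so that the gap can be read; do not let go. Leave the bottle, the timer and the two vials where they stand.

Things in the scene. Friction and masses are not known exactly. Their poses are not given: they have to be found in the camera images.
- cell_stand: electrode stand, fixed to the bench: dark aluminium base 224 x 104 x 15 mm, two steel guide rods, a 45 mm high block at the front end, a 77 mm high block with a brass knob (reaching x = +127 mm) at the rear end. Origin: centre of the underside of the base; x along the rods from the carriage's end (nearer the robot) to the fixed plate's end, z up.
- carriage: white plastic carriage with the front steel plate (4 mm thick, 60 mm wide, top edge rounded 2 mm), sliding along the stand's x. Origin: middle of the plate's top edge, in its face that looks into the gap, 102 mm above the bench, axes as the stand's. Home against the brass collars it lies at x = 0 of the stand; it starts 16 to 36 mm back. Only friction of about 12 N holds it, also when home.
- push_face (a point): point to push on the carriage: middle of the rear face (toward -x of the stand) of its white upright, 78 mm above the bench, axes as the stand's. That face is 18 mm behind the plate's gap face, 74 mm wide, free from z = 61 to 92 mm; below it the carriage's foot (top at z = 49 mm, two low side ribs to 61 mm) reaches 28 mm further back.
- fixed_head: the like steel plate on the fixed white head; it does not yield. Origin: middle of its plate's top edge, in the face that looks into the gap, 102 mm above the bench, axes as the stand's: x points away from the gap, y along the edge, z up. With the carriage home the gap between the two faces is 6 to 8.5 mm, different each time, and free down to 15 mm above the bench.
- taper_gauge: taper gauge, 120 g, upright in its block, tip down: steel wedge blade 16 mm wide, 90 mm long, 2 mm thick at the tip, growing evenly on both faces to 12 mm, then a black handle 60 mm long, 18 mm thick (x), 24 mm wide (y). Origin: centre of the tip; z up the blade to the handle (z = 90 to 150 mm), x across the thickness, y across the width. Same either way round.
- gauge_rest: wooden block 46 x 52 mm, 98 mm high, on a black foot 78 mm square, fixed; the gauge's blade hangs in a slot in its top with under 1 mm play, the handle's shoulder on the top (handle from 98 to 158 mm above the bench). Lift the gauge straight up by 92 mm to free it. Origin: centre of the underside; z up, x and y as those of the gauge in it.
- red_cap_bottle: glass bottle with red cap, 70 mm across, 139 mm high, loose; origin: centre of its underside. Leave it.
- timer: white timer, 64 x 64 x 19 mm, loose; origin: centre of its underside. Leave it.
- blue_cap_vial: vial with blue cap, 31 mm across, 60 mm high, loose; origin: centre of its underside. Leave it.
- black_cap_vial: vial with black cap, 31 mm across, 60 mm high, loose; origin: centre of its underside. Leave it.

How it is judged:
By the outcome, as a careful person would: the job done as asked, in the order asked, and still so for the second after the job is handed in, while the arm keeps its last pose, push and grip.
It also fails if it takes over 51 s, if anything falls off the work surface, if the arm or the gripper's body presses on something with over 40 N, if the wrist force passes 120 N, or if a joint passes its speed limit or range.

ROBOT

A 7-joint arm with a two-finger parallel gripper is mounted at the origin on a cart in front of the work surface, level with it; the furniture and walls round the work are solid. World frame = base frame: x ahead of the robot, y to its left, z up, the work surface at z = 0. Lengths are in m, angles in rad, forces in N, time in s.
With the tool pointing down it reaches from about 0.4 to 0.9 m from the base axis. Payload 5.5 kg.
Tool frame: the origin (TCP) lies midway between the tips of the shut fingers; the grasp point (between the pads) lies 19 mm behind it (manip.grip_depth is the distance from the TCP to the grasp point, in m); z points along the fingers, y is the line along which they close (so a half turn about z gives the same grasp; the last joint's range is limited). The gripper opens to 92 mm and grips with 3 to 60 N. Pads are 19 mm wide; open, the fingers measure 130 mm over their backs; the gripper's body (75 mm by 190 mm) begins 47 mm behind the grasp point.
Start: joints at [1.536, 0.501, -0.427, 1.55, 0.221, 1.138, -0.21], TCP at [0.191, -0.621, 0.19] pointing down, gripper open.
Joint ranges: [-2.88, 2.88], [-0.31, 2.03], [-1.54, 1.56], [0.2, 2.42], [-1.41, 4.55], [0.19, 2.02], [-2.57, 2.57]. Speed limits (rad/s): [2.57, 2.57, 3.14, 3.14, 3.14, 3.14, 3.14].

INTERFACE

Orientations are given as a unit quaternion [x, y, z, w].
In Python, from bench import manip, effector, viewer gives the robot as it stands. Calls block until the motion is done:
- manip.move_pose(position, orientation): joint-space move of the TCP to a pose.
- manip.servo_line(position, ori=None, vel=0.15): straight line of the TCP; ori=None keeps the orientation; vel is the mean speed in m/s.
- manip.movej(angles): joint-space move.
- effector.open_jaws() and effector.close(f_grip=None): open the fingers fully, or close them until they stop; f_grip is the grip in N (None keeps the last).
- manip.sleep(seconds).
- manip.solve_ik(position, orientation): joint angles nearest the present ones, or None.
- viewer.get_image(name): name is "scene" or "top" or "wrist"; returns the picture (480x640x3 uint8, red, green, blue); there is no depth.
- viewer.get_calibration(name): a dict with "vfov" (degrees; the focal length in pixels is half the picture's height over the tangent of half this angle, whatever the lens; pixels are square), "cx", "cy" (the principal point, pixels), "eye" and "attitude" of the camera in the world. Camera axes: x right, y down, z forward; pixel columns grow to the right and rows downward; lengths in m; the calibration is good to about 2 mm. A picture is of the moment at which its call begins: read the wrist's pose just before it. get_calibration takes no time and is no camera call; for the wrist camera it gives the pose at the moment of the call.
A pose or a line that the arm cannot do raises manip.PlanningError and nothing moves.
- manip.hand_in(): hands the job in; it is judged then, once.
Readings, each from a call of its own:
- manip.current_clock(): time.
- manip.current_q(): joint angles.
- manip.current_joint_velocities(): joint speeds.
- manip.current_tau(): joint torques, N m.
- manip.current_tool_pos(): TCP position.
- manip.current_tcp_rot(): TCP orientation.
- manip.current_force(): force on the tool from outside, world axes, zero at the start.
- manip.current_wrist_torque(): the same for the moment, N m.
- manip.current_finger_gap(): finger opening in m.
- manip.current_gripper_force(): force on a finger pad.
Only numpy, scipy, OpenCV 4.12 (cv2) and the standard library are available. Lean on these libraries where they do the work, as an engineer would, in place of code of your own. Each camera call takes 0.05 s, during which the arm holds its last target. There are 200 camera calls.

## Working session

There is one attempt and no reset: what is moved stays moved. The work goes in short steps, each a Python script; the robot and the scene stay as the last script left them, time stands still between calls to the robot, and variables do not carry over. Pictures are saved under pics/ and viewed, at most 10 in all, crops included, and the job is handed in when it is done.

```bash
ls; mkdir -p pics; python3 - <<'E'
from bench import manip, effector, viewer
import cv2,numpy as np
for n in ["scene","top","wrist"]:
    c=viewer.get_calibration(n); print(n,c)
    cv2.imwrite(f"pics/{n}0.png",viewer.get_image(n)[:,:,::-1])
print(manip.current_clock(),manip.current_tool_pos(),manip.current_tcp_rot(),manip.grip_depth)
E
```

```text
pics
scene {'vfov': 46.46965310578987, 'cx': 313.8290790652621, 'cy': 235.40671173882762, 'eye': array([0.37416818, 0.40703466, 0.83329072]), 'attitude': array([-0.12191675,  0.93859931, -0.32114963,  0.03210221])}
top {'vfov': 54.75087640007122, 'cx': 329.43936902756377, 'cy': 245.62811558362117, 'eye': array([ 0.33255424, -0.14016403,  0.92349395]), 'attitude': array([-0.67449447,  0.73081871, -0.07658891,  0.07138186])}
wrist {'vfov': 61.20405635136739, 'cx': 320.5143508174954, 'cy': 240.61102993320176, 'eye': array([ 0.25811709, -0.60053045,  0.3841864 ]), 'attitude': array([ 0.79732152, -0.58862057, -0.07989461,  0.10686936])}
0.15 [ 0.19053854 -0.6208574   0.18941672] [ 9.88930527e-01  1.48377503e-01 -7.92835134e-05 -7.22617792e-04] 0.0188
```

View pics/top0.png

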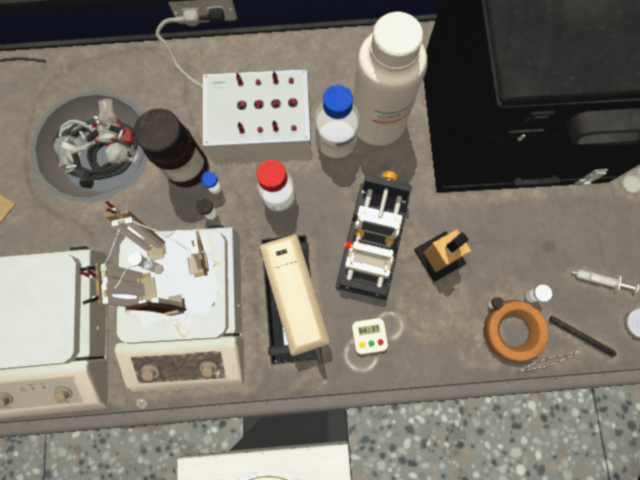

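View pics/scene0.png

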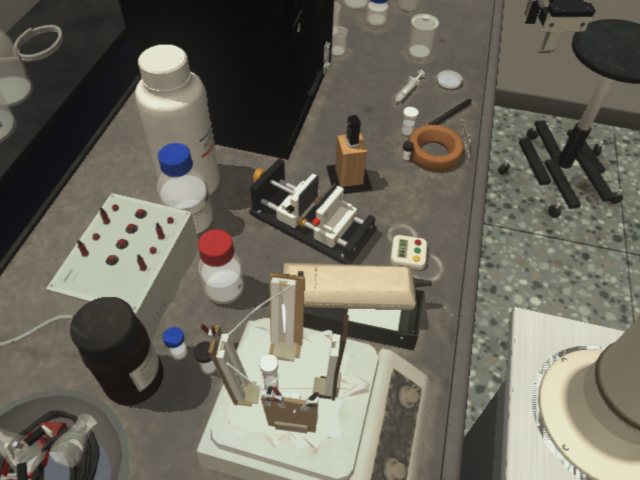

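The top view shows the stand at about (375,240), with its knob at (389,176) and its front end at (362,295). The gauge block is at (445,255) with the black handle at (457,243), and the timer is at (370,337). The scene view shows the same items: stand (315,215), gauge (352,150).

```bash
cat > h.py <<'E'
from bench import manip, effector, viewer
import cv2,numpy as np
from scipy.spatial.transform import Rotation as R
def cam(n):
    c=viewer.get_calibration(n); c['f']=240/np.tan(np.radians(c['vfov']/2)); c['R']=R.from_quat(c['attitude']).as_matrix(); return c
def ray(c,uv):
    d=c['R']@np.array([(uv[0]-c['cx'])/c['f'],(uv[1]-c['cy'])/c['f'],1.]); return c['eye'],d
def onz(c,uv,z):
    e,d=ray(c,uv); return e+d*(z-e[2])/d[2]
def proj(c,p):
    q=c['R'].T@(np.asarray(p)-c['eye']); return np.array([c['cx'],c['cy']])+c['f']*q[:2]/q[2]
def snap(n,name):
    c=cam(n); im=viewer.get_image(n)[:,:,::-1].copy(); cv2.imwrite('pics/'+name+'.png',im); return c,im
def down(yaw): # tool z down, tool y along (yaw+90deg) ; tool x at yaw
    return (R.from_euler('z',yaw)*R.from_euler('x',np.pi)).as_quat()
E
python3 - <<'E'
from h import *
c=cam('top')
for nm,uv,z in [('base',(370,178),.015),('base',(410,187),.015),('base',(388,297),.015),('base',(338,290),.015),('knob',(389,176),.06),('handletop',(457,241),.158),('blocktop',(445,254),.098),('timer',(370,337),.019),('bottlecap',(272,175),.139),('bench edge',(370,395),0),('vialb',(210,180),.06),('bigbottle cap',(397,35),.25),('bluecap',(338,100),.15)]:
    print(nm,onz(c,uv,z).round(3))
w=cam('wrist'); Rt=R.from_quat(manip.current_tcp_rot()).as_matrix(); p=manip.current_tool_pos()
print('cam in tool',Rt.T@(w['eye']-p), (Rt.T@w['R']).round(3))
E
```

```text
base [ 0.661 -0.25   0.015]
base [ 0.635 -0.33   0.015]
base [ 0.414 -0.261  0.015]
base [ 0.435 -0.164  0.015]
knob [ 0.646 -0.282  0.06 ]
handletop [ 0.486 -0.368  0.158]
blocktop [ 0.476 -0.361  0.098]
timer [ 0.34  -0.218  0.019]
bottlecap [ 0.636 -0.061  0.139]
bench edge [ 0.232 -0.209  0.   ]
vialb [0.666 0.069 0.06 ]
bigbottle cap [ 0.82 -0.29  0.25]
bluecap [ 0.767 -0.19   0.15 ]
cam in tool [ 7.05916923e-02  1.72926964e-04 -1.94898778e-01] [[ 0.001 -0.964 -0.265]
 [ 1.     0.001  0.   ]
 [-0.    -0.265  0.964]]
```

```bash
python3 - <<'E'
from h import *
p0=manip.current_tool_pos()
manip.servo_line([p0[0],p0[1],.29],vel=.2)
y=np.radians(-19)
try:
    manip.move_pose([.50,-.31,.29],down(y))
except manip.PlanningError as e: print(e)
print(manip.current_clock(),manip.current_tool_pos(),manip.current_q().round(2),manip.current_force())
c,im=snap('wrist','w1')
E
```

```text
2.4083 [ 0.49916081 -0.31125359  0.28944299] [ 0.96  0.33 -0.58  1.58  0.19  1.28 -1.55] [-1.41054532  0.56291393  0.4017849 ]
```

View pics/w1.png

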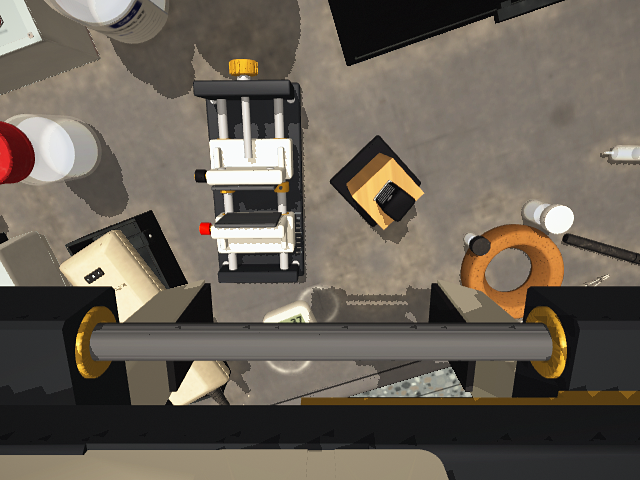

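The wrist view shows the stand upright in the image: rear block at (245,89), fixed plate edge near (250,183), carriage plate near (250,218), front end at (258,275). The gauge block's foot is at (377,188) and the handle top at about (396,202). I'll enlarge it.

```bash
python3 -c "
import cv2
im=cv2.imread('pics/w1.png')
cv2.imwrite('pics/w1c.png',cv2.resize(im[130:285,190:435],(784,496),interpolation=cv2.INTER_CUBIC))"
```

```text
(no output)
```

View pics/w1c.png

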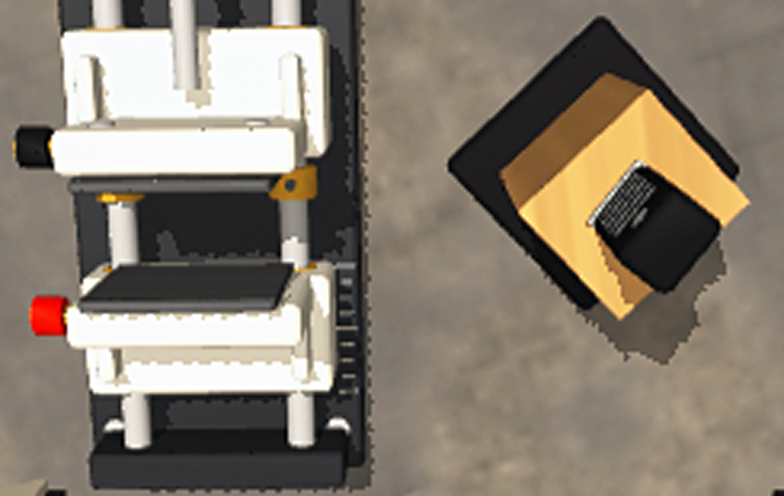

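```bash
python3 - <<'E'
from h import *
c=cam('wrist')
P=lambda x,y,z: onz(c,(190+x/3.2,130+y/3.2),z)
pr=lambda n,a: print(n,[np.round(q*1000,1).tolist() for q in a])
b=[P(519,210,.098),P(648,90,.098),P(749,203,.098),P(621,320,.098)]
pr('block',b); print('ctr',np.mean(b,0)*1000,'sides',[np.linalg.norm(b[i]-b[(i+1)%4])*1000 for i in range(4)],'angs',[np.degrees(np.arctan2(*(b[(i+1)%4]-b[i])[1::-1])) for i in range(4)])
h=[P(638,160,.158),P(720,222,.158),P(667,292,.158),P(595,222,.158)]
pr('handle',h);print('ctr',np.mean(h,0)*1000,'sides',[np.linalg.norm(h[i]-h[(i+1)%4])*1000 for i in range(4)],[np.degrees(np.arctan2(*(h[(i+1)%4]-h[i])[1::-1])) for i in range(4)])
f=[P(70,190,.102),P(272,195,.102)]; pr('fixed',f); d=f[0]-f[1]; print(np.linalg.norm(d),'yaw',np.degrees(np.arctan2(d[1],d[0]))-90,np.mean(f,0))
g=[P(80,305,.102),P(281,308,.102)]; pr('carr',g); d=g[0]-g[1]; print(np.linalg.norm(d),'yaw',np.degrees(np.arctan2(d[1],d[0]))-90,np.mean(g,0))
e=[P(357,0,.015),P(366,465,.015)];d=e[0]-e[1];print('base edge yaw',np.degrees(np.arctan2(d[1],d[0])))
# rear block top front edge & front block in full image
a=[P(90,487,.0),P(345,487,.0)]
q=[P(92,455,.045),P(350,455,.045)];pr('front blk top',q)
E
```

```text
block [[497.9, -343.9, 98.0], [519.2, -390.4, 98.0], [477.4, -409.5, 98.0], [455.4, -363.0, 98.0]]
ctr [ 487.45030426 -376.6882571    98.        ] sides [np.float64(51.12402138074552), np.float64(45.95786158835356), np.float64(51.49799609104749), np.float64(46.61372819923394)] angs [np.float64(-65.40370107486127), np.float64(-155.32473536943775), np.float64(115.32495206147652), np.float64(24.219594374253674)]
handle [[510.7, -374.5, 158.0], [488.9, -389.7, 158.0], [475.8, -372.0, 158.0], [499.2, -359.8, 158.0]]
ctr [ 493.65874545 -373.9903377   158.        ] sides [np.float64(26.610402280504317), np.float64(22.069327411434497), np.float64(26.433269068844385), np.float64(18.694314718916395)] [np.float64(-145.14379024950762), np.float64(126.36469340807078), np.float64(27.481540671622515), np.float64(-52.148766870050494)]
fixed [[547.5, -220.4, 102.0], [526.7, -276.2, 102.0]]
0.05957732065619354 yaw -20.500936204208642 [ 0.53711563 -0.24827333  0.102     ]
carr [[514.4, -209.5, 102.0], [493.7, -266.6, 102.0]]
0.060718147035944255 yaw -19.960614593142253 [ 0.50408281 -0.23804645  0.102     ]
base edge yaw -18.62900906872992
front blk top [[454.4, -173.3, 45.0], [424.2, -260.7, 45.0]]
```

The block sides come out at 51/46 mm and the plate edges at 60 mm, so the measurements match the given sizes. Next, push the carriage.

```bash
cat > push.py <<'E'
from h import *
yaw=np.radians(-19.2); ex=np.array([np.cos(yaw),np.sin(yaw),0]); 
C=np.array([.504,-.238,0]); s0=C-ex*(.018+.0095+.025)
effector.close(10)
manip.move_pose([*s0[:2],.2],down(yaw))
manip.servo_line([*s0[:2],.076],vel=.15); manip.sleep(.2)
F0=manip.current_force(); print('F0',F0.round(2),manip.current_tool_pos().round(4))
d=0.; log=[]
while d<.062:
    st=.004 if d<.040 else .0008
    d+=st
    p=s0+ex*d; manip.servo_line([p[0],p[1],.076],vel=.05)
    if d>=.040: manip.sleep(.03)
    f=(manip.current_force()-F0); x=(manip.current_tool_pos()-s0)@ex
    log.append((round(d*1e3,1),round(x*1e3,2),round(f@ex,1),round(manip.current_clock(),2)))
    if f@ex<-24: break
print(*log,sep='\n'); print('f',f)
E
python3 push.py
```

```text
F0 [ 0.38 -0.36  0.89] [ 0.4551 -0.2212  0.0769]
(4.0, np.float64(4.59), np.float64(-0.6), 5.92)
(8.0, np.float64(8.38), np.float64(-0.4), 6.17)
(12.0, np.float64(12.32), np.float64(-0.4), 6.42)
(16.0, np.float64(16.32), np.float64(-1.1), 6.67)
(20.0, np.float64(20.32), np.float64(-0.5), 6.92)
(24.0, np.float64(24.31), np.float64(-0.6), 7.17)
(28.0, np.float64(28.32), np.float64(0.1), 7.42)
(32.0, np.float64(32.33), np.float64(-0.2), 7.67)
(36.0, np.float64(36.33), np.float64(-1.3), 7.92)
(40.0, np.float64(40.14), np.float64(0.0), 8.2)
(40.8, np.float64(40.76), np.float64(-0.3), 8.48)
(41.6, np.float64(41.62), np.float64(-0.9), 8.77)
(42.4, np.float64(42.45), np.float64(0.3), 9.05)
(43.2, np.float64(43.23), np.float64(0.2), 9.33)
(44.0, np.float64(44.03), np.float64(-0.1), 9.62)
(44.8, np.float64(44.83), np.float64(0.2), 9.9)
(45.6, np.float64(45.62), np.float64(-0.0), 10.18)
(46.4, np.float64(46.43), np.float64(-0.1), 10.47)
(47.2, np.float64(47.23), np.float64(-1.1), 10.75)
(48.0, np.float64(48.05), np.float64(-1.0), 11.03)
(48.8, np.float64(48.88), np.float64(-0.6), 11.32)
(49.6, 
[... 192 characters left out ...]
)
(52.8, np.float64(52.82), np.float64(-0.1), 12.73)
(53.6, np.float64(53.63), np.float64(-1.0), 13.02)
(54.4, np.float64(54.43), np.float64(-1.0), 13.3)
(55.2, np.float64(55.2), np.float64(-1.0), 13.58)
(56.0, np.float64(56.05), np.float64(-0.6), 13.87)
(56.8, np.float64(56.82), np.float64(-0.7), 14.15)
(57.6, np.float64(57.66), np.float64(-1.0), 14.43)
(58.4, np.float64(58.43), np.float64(-0.9), 14.72)
(59.2, np.float64(59.2), np.float64(-0.5), 15.0)
(60.0, np.float64(60.05), np.float64(-0.8), 15.28)
(60.8, np.float64(60.82), np.float64(-0.3), 15.57)
(61.6, np.float64(61.65), np.float64(-0.9), 15.85)
(62.4, np.float64(62.43), np.float64(-0.6), 16.13)
f [-0.54829814  0.2626248  -1.0204162 ]
```

```bash
python3 - <<'E'
from h import *
c,a=snap('scene','s2'); c,b=snap('wrist','w2'); c,t=snap('top','t2')
print(effector and manip.current_finger_gap(), manip.current_force())
v=np.hstack([cv2.resize(a[120:270,230:430],(400,300)),cv2.resize(t[160:310,320:520],(400,300))])
cv2.imwrite('pics/m2.png',np.vstack([v,cv2.resize(b,(800,600))[0:300]]))
E
```

```text
0.0007732102708052316 [ 0.79898415 -0.06133025  0.22106452]
```

View pics/m2.png

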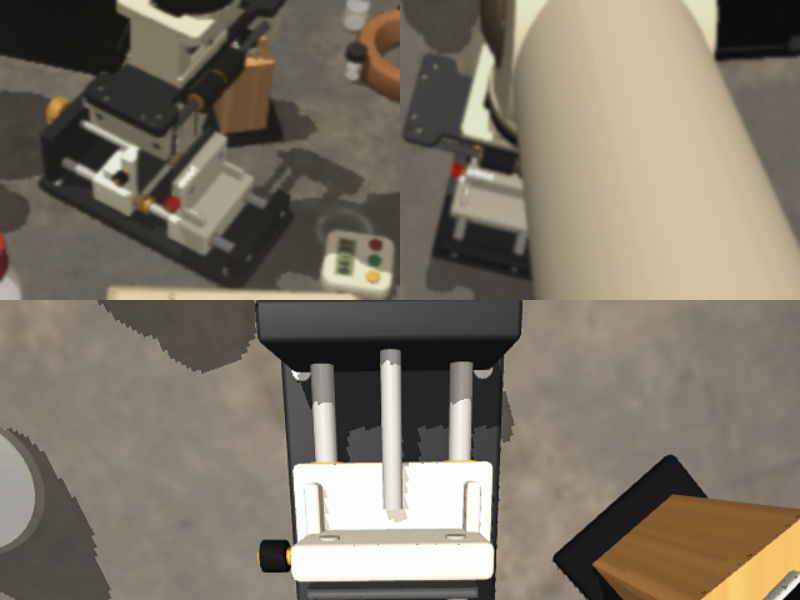

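```bash
python3 - <<'E'
from h import *
s=cam('scene');t=cam('top');w=cam('wrist')
p=manip.current_tool_pos(); print(p)
C=np.array([.504,-.238,.102])
for n,q in [('tcp',p),('C',C),('fixed',[.537,-.248,.102]),('block',[.4875,-.3767,.098])]:
    print(n,*[proj(k,q).round(0) for k in (s,t,w)])
a=cv2.imread('pics/scene0.png')
a=cv2.resize(a[120:270,240:400],(640,600)); b=cv2.imread('pics/s2.png'); 
cv2.imwrite('pics/m3.png',np.hstack([cv2.resize(cv2.imread('pics/scene0.png')[150:270,250:380],(390,360)),cv2.resize(b[150:270,250:380],(390,360))]))
E
```

```text
[ 0.51330989 -0.24123027  0.07597637]
tcp [321. 201.] [376. 242.] [320. 274.]
C [326. 194.] [376. 244.] [319. 314.]
fixed [310. 186.] [380. 226.] [316. 240.]
block [352. 144.] [453. 247.] [627. 248.]
```

View pics/m3.png

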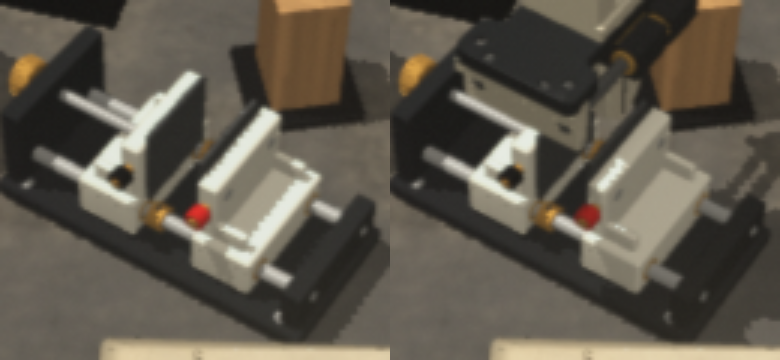

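The carriage hasn't moved (red knob at (197,215) in both crops), yet the tool seems to be past it without touching. I'll check where the fingertips really are in the wrist view.

```bash
python3 - <<'E'
import cv2,numpy as np
a=cv2.imread('pics/w2.png'); b=cv2.imread('pics/w1.png')
cv2.circle(a,(320,274),4,(0,255,0),1)
cv2.imwrite('pics/m4.png',np.vstack([a[160:450],b[160:450]]))
E
```

```text
(no output)
```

View pics/m4.png

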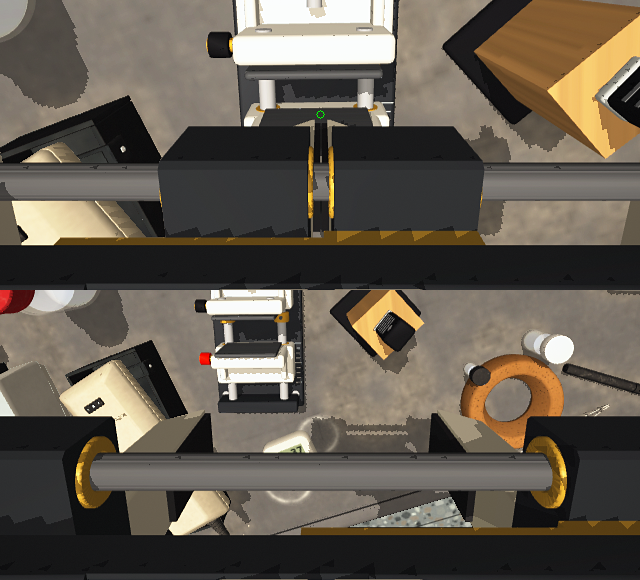

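```bash
python3 - <<'E'
from h import *
s=cam('scene'); a=cv2.imread('pics/s2.png'); b=cv2.imread('pics/w2.png')
p=manip.current_tool_pos(); u=proj(s,p); print(u)
A=cv2.resize(a[90:240,250:400],(600,600),interpolation=cv2.INTER_CUBIC)[:,:]
for z,col in ((0,(0,255,0)),(.0188,(255,0,0)),(.066,(0,0,255))):
    q=(proj(s,p+[0,0,z])-[250,90])*4; cv2.drawMarker(A,tuple(int(x) for x in q),col,0,10,1)
B=cv2.resize(b[255:305,300:350],(200,200),interpolation=cv2.INTER_CUBIC)
B2=cv2.resize(b[200:300,220:420],(200,100),interpolation=cv2.INTER_CUBIC)
cv2.imwrite('pics/m5.png',np.hstack([A,np.vstack([B,B2,np.zeros((300,200,3),np.uint8)])]))
E
```

```text
[321.25577652 201.03540258]
```

View pics/m5.png

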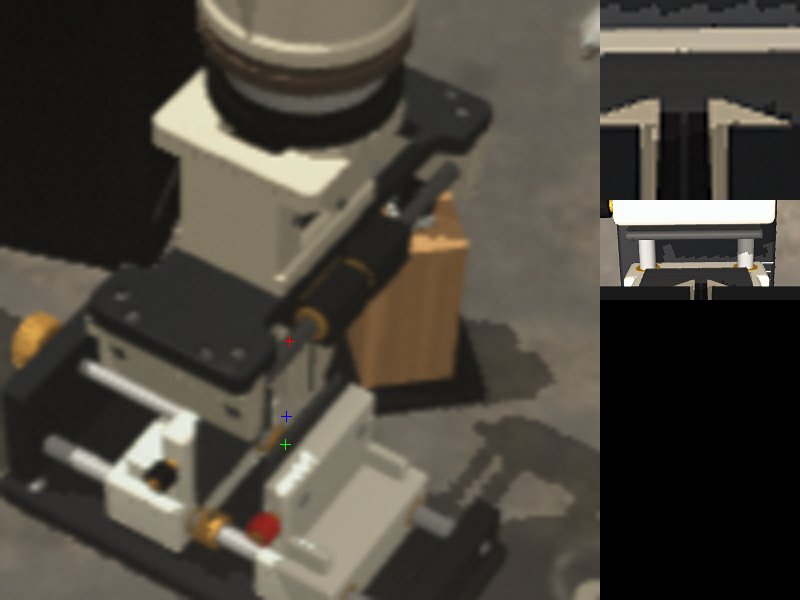

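The fingertips show at (315..327, 280) in the wrist view. That puts them about 33 mm behind the reported TCP, with z about 0.109, so they passed over the 102 mm plate. Both finger measurements agree (32 and 35 mm). I'll allow for this offset and push again lower, watching the force.

```bash
cat > push.py <<'E'
from h import *
yaw=np.radians(-19.2); ex=np.array([np.cos(yaw),np.sin(yaw),0]); 
C=np.array([.504,-.238,0]); s0=C-ex*(.018+.0095+.02)
Z=.042
p=manip.current_tool_pos()
manip.servo_line([p[0],p[1],.10],vel=.2)
manip.servo_line([*s0[:2],.10],vel=.25); F0=manip.current_force()
for z in (.07,.055,Z):
    manip.servo_line([*s0[:2],z],vel=.15); f=manip.current_force()-F0
    print(z,f.round(1))
    if f[2]>6: raise SystemExit('touch')
manip.sleep(.1); F0=manip.current_force(); d=0; log=[]
for d in [.018,.030,.040]+list(np.arange(.042,.058,.001)):
    p=s0+ex*d; manip.servo_line([p[0],p[1],Z],vel=.08)
    f=(manip.current_force()-F0); x=(manip.current_tool_pos()-s0)@ex
    log.append((round(d*1e3,1),round(x*1e3,2),round(f@ex,1),round(manip.current_clock(),2)))
    if f@ex<-24 or (d<.035 and f@ex<-20): break
for l in log: print(*l)
print('f',f)
snap('scene','s3'); snap('wrist','w3')
E
python3 push.py
```

```text
0.07 [-0.2 -0.2 -0.2]
0.055 [-0.7 -0.3  1. ]
0.042 [-0.9  0.2 -0.4]
18.0 18.46 0.4 18.26
30.0 26.83 -6.2 18.56
40.0 34.8 -8.7 18.83
42.0 35.82 -11.1 19.08
43.0 36.41 -11.7 19.33
44.0 37.34 -11.9 19.58
45.0 38.31 -11.8 19.83
46.0 39.28 -12.9 20.08
47.0 40.3 -12.8 20.33
48.0 41.28 -11.4 20.58
49.0 42.32 -12.4 20.83
50.0 43.32 -12.7 21.08
51.0 44.32 -12.7 21.33
52.0 45.31 -12.3 21.58
53.0 45.58 -14.2 21.83
54.0 45.52 -16.7 22.08
55.0 45.45 -19.8 22.33
56.0 45.42 -22.4 22.58
57.0 45.3 -22.9 22.83
f [-21.33521796   8.41764761  15.81377061]
```

The carriage stalled against its collars: steady at about 12 N while sliding, then it rose to 23 N with no motion. Next I back off, take one picture straight down the gap, and check IK for the grasp.

```bash
python3 - <<'E'
from h import *
yaw=np.radians(-19.2); ex=np.array([np.cos(yaw),np.sin(yaw),0])
p=manip.current_tool_pos()
q=p-ex*.012; manip.servo_line([q[0],q[1],.042],vel=.1)
manip.servo_line([q[0],q[1],.13],vel=.2)
G=np.array([.5337,-.2471,0]); t=G-.07*ex
manip.servo_line([t[0],t[1],.13],vel=.2); manip.sleep(.1)
c,im=snap('wrist','w4')
np.savez('w4.npz',eye=c['eye'],R=c['R'],f=c['f'],cx=c['cx'],cy=c['cy'])
print(manip.current_clock(),manip.current_tool_pos(),proj(c,[*G[:2],.102]),c['eye'])
u,v=proj(c,[*G[:2],.102])
cv2.imwrite('pics/w4c.png',cv2.resize(im[int(v)-50:int(v)+70,int(u)-75:int(u)+75],(750,600),interpolation=cv2.INTER_CUBIC)); print(int(u)-75,int(v)-50)
print(manip.current_q().round(2))
for a in (-65.3,114.7): print(a,manip.solve_ik([.4875,-.3767,.08],down(np.radians(a))),manip.solve_ik([.4875,-.3767,.2],down(np.radians(a))))
for a in (-109.2,70.8): print(a,manip.solve_ik([*G[:2],.12],down(np.radians(a))),manip.solve_ik([*G[:2],.2],down(np.radians(a))))
E
```

```text
24.3333 [ 0.46777482 -0.22410911  0.12932492] [319.59915301 130.47441373] [ 0.53429697 -0.24777889  0.32391109]
244 80
[ 0.88  0.37 -0.58  1.93  0.25  0.92 -1.73]
-65.3 [ 0.86874382  0.55381127 -0.34031619  1.73123162  0.22688667  0.89531503
 -2.27763918] [ 0.89464919  0.42255051 -0.37145654  1.63189201  0.16626224  1.11843086
 -2.23043463]
114.7 [ 1.28788528  0.75095739 -0.97133055  1.71681917  0.70118745  1.0618601
  0.50959342] [ 1.328047    0.60767593 -1.03213481  1.61732513  0.54608159  1.23368312
  0.61920063]
-109.2 [-0.39505758  0.72161632  1.13131487  1.8120638  -0.73462287  1.1014525
 -2.47259367] [-0.49435552  0.74723186  1.35825128  1.74100467 -0.76018649  1.30202267
 -2.43904943]
70.8 [ 1.03214993  0.59228237 -0.8727122   1.76423132  0.520992    1.03373219
 -0.36832874] [ 1.06550317  0.49824354 -0.91200907  1.69041587  0.42396878  1.16442802
 -0.29455052]
```

View pics/w4c.png

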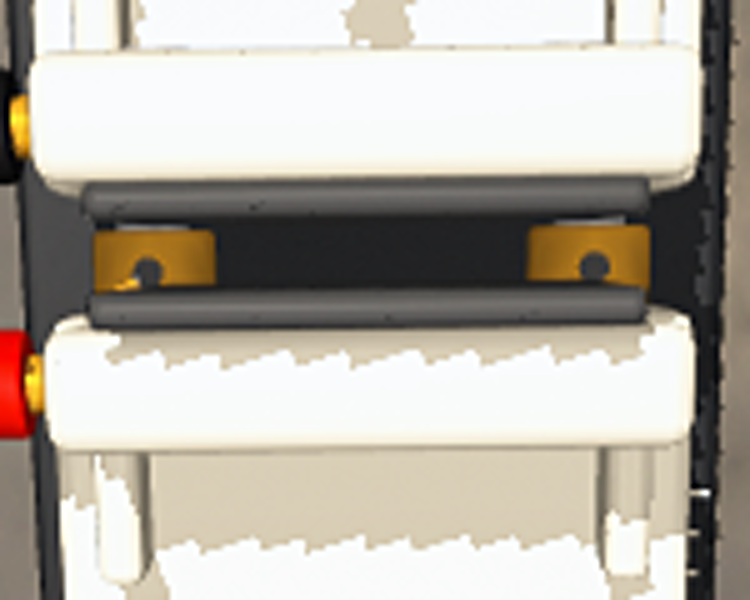

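```bash
python3 - <<'E'
from h import *
c=dict(np.load('w4.npz')); im=cv2.imread('pics/w4.png'); g=cv2.cvtColor(im,cv2.COLOR_BGR2GRAY).astype(float)
# per-column edges: plate gray (~75) vs gap dark (~35), cols between the collars
up=[];lo=[]
for u in range(292,346):
    col=cv2.GaussianBlur(g[:,u-1:u+2].mean(1).reshape(-1,1),(1,3),0).ravel()
    d=np.diff(col)
    a=118+np.argmin(d[118:128]); b=134+np.argmax(d[134:144])
    up.append((u,a+.5));lo.append((u,b+.5))
print(up[::9],lo[::9])
print(g[112:146,320])
P=lambda x,y: onz(c,(244+x/5,80+y/5),.101)
for n,l,r in(('fix',(88,219),(648,210)),('car',(92,293),(645,287)),('fixrear',(85,186),(648,178)),('carrear',(92,325),(645,320)),('white up',(33,178),(697,171)),('white low',(50,443),(690,440))):
    A,B=P(*l),P(*r); d=A-B; print(n,A.round(4),B.round(4),np.linalg.norm(d).round(4),'yaw',np.degrees(np.arctan2(d[1],d[0])).round(2)-90,((A+B)/2).round(4))
E
```

```text
[(292, np.float64(122.5)), (301, np.float64(122.5)), (310, np.float64(122.5)), (319, np.float64(121.5)), (328, np.float64(121.5)), (337, np.float64(121.5))] [(292, np.float64(138.5)), (301, np.float64(137.5)), (310, np.float64(137.5)), (319, np.float64(137.5)), (328, np.float64(137.5)), (337, np.float64(137.5))]
[245. 237. 227. 126.  83.  95. 118. 105.  94.  81.  62.  36.  32.  34.
  33.  34.  34.  33.  34.  34.  34.  34.  33.  33.  31.  42.  74.  90.
 104. 114.  99.  90.  68.  65.]
fix [ 0.547  -0.2193  0.101 ] [ 0.5284 -0.2754  0.101 ] 0.0591 yaw -18.269999999999996 [ 0.5377 -0.2474  0.101 ]
car [ 0.5398 -0.2169  0.101 ] [ 0.521  -0.2728  0.101 ] 0.0589 yaw -18.549999999999997 [ 0.5304 -0.2449  0.101 ]
fixrear [ 0.5502 -0.2202  0.101 ] [ 0.5315 -0.2764  0.101 ] 0.0592 yaw -18.379999999999995 [ 0.5408 -0.2483  0.101 ]
carrear [ 0.5367 -0.2157  0.101 ] [ 0.5177 -0.2718  0.101 ] 0.0592 yaw -18.650000000000006 [ 0.5272 -0.2437  0.101 ]
white up [ 0.5527 -0.2153  0.101 ] [ 0.5305 -0.2814  0.101 ] 0.0697 yaw -18.58 [ 0.5416 -0.2484  0.101 ]
white low [ 0.5265 -0.2069  0.101 ] [ 0.504  -0.2726  0.101 ] 0.0695 yaw -18.89 [ 0.5153 -0.2398  0.101 ]
```

```bash
python3 - <<'E'
from h import *
B=[.4875,-.3767]; o=down(np.radians(114.7))
p=manip.current_tool_pos(); manip.servo_line([p[0],p[1],.165],vel=.2)
effector.open_jaws()
manip.move_pose([*B,.165],o); print(manip.current_clock(),manip.current_tool_pos())
F0=manip.current_force()
manip.servo_line([*B,.11],vel=.12); print((manip.current_force()-F0).round(1))
manip.servo_line([*B,.079],vel=.12); print((manip.current_force()-F0).round(1))
manip.sleep(.1); a=manip.current_tool_pos()
snap('wrist','w5'); snap('scene','s5')
effector.close(25); manip.sleep(.1)
print(manip.current_clock(),'gap',manip.current_finger_gap(),manip.current_gripper_force(),a,manip.current_tool_pos(),(manip.current_force()-F0).round(1))
E
```

```text
28.1 [ 0.48758502 -0.3763434   0.1649968 ]
[-0.2  0.1 -0.6]
[-0.3  0.3 -0.9]
30.55 gap 0.01802395167534247 24.985833764076233 [ 0.48813153 -0.3768183   0.07973873] [ 0.48802664 -0.37646141  0.07905673] [ 2.   0.6 -1.7]
```

The finger opening is 18.02 mm, so the handle is gripped squarely. Lift, carry it over the gap and check the alignment.

```bash
python3 - <<'E'
from h import *
G=[.5340,-.2462]; o=down(np.radians(71.45))
p=manip.current_tool_pos(); F0=manip.current_force()
manip.servo_line([p[0],p[1],.21],vel=.15)
print(manip.current_clock(),'gap',manip.current_finger_gap(),(manip.current_force()-F0).round(1))
manip.move_pose([*G,.205],o)
manip.servo_line([*G,.178],vel=.1); manip.sleep(.1)
print(manip.current_clock(),manip.current_tool_pos(),R.from_quat(manip.current_tcp_rot()).as_matrix().round(4).tolist(),manip.current_finger_gap())
c,im=snap('wrist','w6')
np.savez('w6.npz',eye=c['eye'],R=c['R'],f=c['f'],cx=c['cx'],cy=c['cy'])
q=manip.current_tool_pos(); u,v=proj(c,[q[0],q[1],.107]); print('tip px',u,v,'gap pts',proj(c,[.5377,-.2474,.101]),proj(c,[.5304,-.2449,.101]))
u0,v0=int(u)-80,int(v)-80; print(u0,v0)
cv2.imwrite('pics/w6c.png',cv2.resize(im[max(v0,0):v0+120,u0:u0+160],(800,600),interpolation=cv2.INTER_CUBIC))
E
```

```text
31.575 gap 0.017429986785620015 [-2.2 -0.3  0.5]
32.9583 [ 0.53425164 -0.24653014  0.17830811] [[0.3185, 0.9479, 0.0005], [0.9479, -0.3185, 0.0001], [0.0003, 0.0005, -1.0]] 0.017858555366217308
tip px 320.94264510280135 236.99112044356093 gap pts [325.84542958 234.64092337] [314.70800852 234.56841901]
240 156
```

View pics/w6c.png

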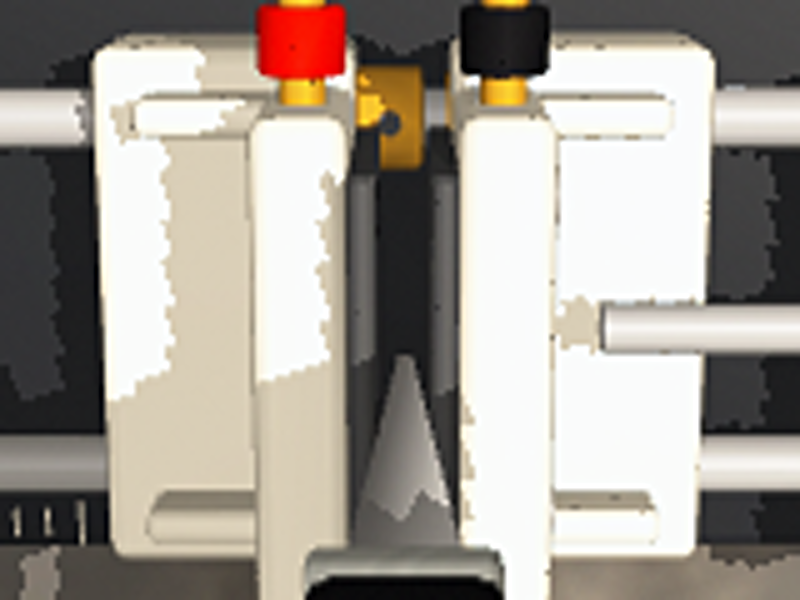

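The tip sits at (404,355) between the plate edges at x = 376 and 433, so it is centred to within about 0.2 mm. Lowering now with force feedback.

```bash
cat > ins.py <<'E'
from h import *
yaw=np.radians(-18.55); ex=np.array([np.cos(yaw),np.sin(yaw),0]); ey=np.array([-ex[1],ex[0],0])
G=[.5340,-.2462]
def F(n=5):
    a=[]
    for _ in range(n): a.append(manip.current_force()); manip.sleep(.015)
    return np.mean(a,0)
F0=F(); print('F0',F0.round(2)); np.save('F0.npy',F0)
for z in [.15,.137,.130]+list(np.arange(.129,.108,-.001)):
    manip.servo_line([*G,z],vel=.06 if z>.1295 else .03); f=F(3)-F0; p=manip.current_tool_pos()
    print(round(z,4),p[2].round(4),'x',round((p[:2]-G)@ex[:2]*1e3,2),'fx %.1f fy %.1f fz %.1f'%(f@ex,f@ey,f[2]),round(manip.current_clock(),2))
    if f[2]>2.3 or abs(f@ex)>5: break
E
python3 ins.py
```

```text
F0 [-0.36 -0.36 -1.11]
0.15 0.15 x 0.09 fx 0.0 fy 0.3 fz -0.8 33.76
0.137 0.1368 x -0.19 fx 0.1 fy 0.4 fz 0.1 34.17
0.13 0.1298 x -0.14 fx 0.6 fy 1.2 fz -0.3 34.49
0.129 0.129 x -0.01 fx 0.3 fy 0.6 fz -0.5 34.79
0.128 0.128 x -0.04 fx -0.1 fy 1.0 fz -0.0 35.09
0.127 0.127 x -0.02 fx 0.3 fy 0.3 fz -0.4 35.39
0.126 0.126 x -0.01 fx 0.7 fy 0.7 fz -0.2 35.69
0.125 0.125 x 0.05 fx 0.7 fy 0.3 fz -0.6 35.99
0.124 0.124 x 0.08 fx 0.7 fy 0.6 fz -0.6 36.29
0.123 0.123 x 0.09 fx 0.7 fy 0.4 fz -0.8 36.59
0.122 0.122 x 0.15 fx 1.3 fy -0.1 fz -1.0 36.89
0.121 0.121 x 0.19 fx 2.0 fy 0.3 fz -0.7 37.19
0.12 0.1202 x 0.19 fx 2.0 fy -0.0 fz 1.0 37.49
0.119 0.1194 x 0.24 fx 0.3 fy 0.5 fz 5.7 37.79
```

```bash
python3 - <<'E'
from h import *
yaw=np.radians(-18.55); ex=np.array([np.cos(yaw),np.sin(yaw),0]); ey=np.array([-ex[1],ex[0],0])
F0=np.load('F0.npy'); G=np.array([.5340,-.2462])
def st(n):
    a=[];b=[]
    for _ in range(8): a.append(manip.current_force()); b.append(manip.current_tool_pos()); manip.sleep(.02)
    f=np.mean(a,0)-F0; p=np.mean(b,0); t=manip.current_wrist_torque()
    print(n,'fx %.1f fy %.1f fz %.1f'%(f@ex,f@ey,f[2]),'z %.4f x %.2f y %.2f'%(p[2],(p[:2]-G)@ex[:2]*1e3,(p[:2]-G)@ey[:2]*1e3),'tau',round(t@ey,2),manip.current_finger_gap().round(5),round(manip.current_clock(),2)); return f
st('now')
for z in (.1193,.1196):
    manip.servo_line([*G,z],vel=.02); f=st(z)
    if f[2]<3.5: break
m=R.from_quat(manip.current_tcp_rot()).as_matrix(); print(m[:,2],np.degrees(np.arctan2(m[1,0],m[0,0])))
c,im=snap('wrist','w7')
E
```

```text
Traceback (most recent call last):
AttributeError: 'float' object has no attribute 'round'
```

```bash
cat > fin.py <<'E'
from h import *
yaw=np.radians(-18.55); ex=np.array([np.cos(yaw),np.sin(yaw),0]); ey=np.array([-ex[1],ex[0],0])
F0=np.load('F0.npy'); G=np.array([.5340,-.2462])
def st(n):
    a=[];b=[]
    for _ in range(8): a.append(manip.current_force()); b.append(manip.current_tool_pos()); manip.sleep(.02)
    f=np.mean(a,0)-F0; p=np.mean(b,0)
    print(n,'fx %.1f fy %.1f fz %.1f'%(f@ex,f@ey,f[2]),'z %.5f x %.2f y %.2f'%(p[2],(p[:2]-G)@ex[:2]*1e3,(p[:2]-G)@ey[:2]*1e3),'gap %.5f'%manip.current_finger_gap(),round(manip.current_clock(),2)); return f
E
python3 - <<'E'
from fin import *
st('now')
for z in (.1193,.1196):
    manip.servo_line([*G,z],vel=.02); f=st(z)
    if f[2]<3.5: break
m=R.from_quat(manip.current_tcp_rot()).as_matrix(); print(m[:,2].round(4))
snap('wrist','w7')
E
```

```text
now fx -0.2 fy 0.4 fz 6.2 z 0.11935 x 0.22 y 0.02 gap 0.01804 38.06
0.1193 fx 1.2 fy 0.5 fz 4.6 z 0.11937 x 0.21 y 0.02 gap 0.01786 38.44
0.1196 fx 3.0 fy 0.6 fz 1.1 z 0.11941 x 0.15 y 0.02 gap 0.01787 38.83
[ 3.e-04  1.e-04 -1.e+00]
```

```bash
python3 - <<'E'
from fin import *
for x,z in ((.0003,.1195),(.0003,.1194),(.0003,.1193)):
    t=G+ex[:2]*x; manip.servo_line([*t,z],vel=.02); f=st((x,z))
    if f[2]>2.3: break
manip.sleep(.5); st('hold')
E
```

```text
(0.0003, 0.1195) fx 2.8 fy 0.3 fz 0.5 z 0.11942 x 0.18 y 0.01 gap 0.01773 39.26
(0.0003, 0.1194) fx 2.2 fy 0.6 fz 2.0 z 0.11940 x 0.19 y 0.01 gap 0.01810 39.64
(0.0003, 0.1193) fx 1.1 fy 0.7 fz 3.2 z 0.11940 x 0.22 y 0.02 gap 0.01741 40.02
hold fx 0.2 fy 0.6 fz 5.1 z 0.11937 x 0.23 y 0.00 gap 0.01790 40.66
```

The force climbs while the target stays below the actual depth, so the controller is integrating. I'll set the target to the settled position and confirm the force stays steady.

```bash
python3 - <<'E'
from fin import *
t=G+ex[:2]*.00022; manip.servo_line([*t,.1194],vel=.02); st('a')
manip.sleep(.6); st('b'); manip.sleep(.6); st('c')
E
```

```text
a fx 0.7 fy 0.7 fz 4.4 z 0.11939 x 0.23 y 0.02 gap 0.01769 41.04
b fx 0.8 fy 0.6 fz 3.8 z 0.11938 x 0.22 y 0.01 gap 0.01787 41.77
c fx 0.9 fy 0.8 fz 3.2 z 0.11938 x 0.22 y 0.01 gap 0.01813 42.51
```

```bash
python3 -c "
from bench import manip
print(manip.hand_in(), manip.current_clock())"
```

```text
the job is handed in; nothing more can be done
the job is handed in; nothing more can be done
```

I handed the job in at about 42.5 s of 51 s: the carriage is home against its collars, and the gauge is held upright in the gap, snug on both plates with about 3 N of drag, giving a gap reading of about 7.7 mm (the press briefly reached about 6 N, but I saw no sign of the carriage shifting, though I didn't recheck it by camera afterwards).

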